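Set the marking sled to its first notch and hold it

ROBOT

A 7-joint arm with a two-finger parallel gripper is mounted at the origin on the work surface. World frame = base frame: x ahead of the robot, y to its left, z up, the work surface at z = 0. Lengths are in m, angles in rad, forces in N, time in s.
With the tool pointing down it reaches from about 0.425 to 0.875 m from the base axis. Payload 4.7 kg.
Tool frame: the origin (TCP) lies between the finger pads, 19 mm behind the fingertips; this is the grasp point; z points along the fingers, y is the line along which they close (so a half turn about z gives the same grasp; the last joint's range is limited). The gripper opens to 87 mm and grips with 3 to 60 N. Pads are 19 mm wide; open, the fingers measure 117 mm over their backs; the gripper's body (75 mm by 190 mm) begins 51 mm behind the grasp point.
Start: joints at [1.141, 0.321, -0.07, 1.45, 0.023, 1.371, -0.057], TCP at [0.279, -0.587, 0.241] pointing down, gripper open.
Joint ranges: [-2.86, 2.86], [-0.3, 2.09], [-1.38, 1.24], [0.06, 2.45], [-1.56, 4.7], [0.09, 2.05], [-2.69, 2.69]. Speed limits (rad/s): [2.57, 2.57, 3.14, 3.14, 3.14, 3.14, 3.14].

INTERFACE

Orientations are given as a rotation vector (axis times angle).
In Python, from bench import ctrl gives the robot as it stands. The module is installed in compiled form; this text tells all that it offers.
- The arm moves only by the shell command python3 -m handwheel 'ROWS' [FORCE]. ROWS is JSON, a list of rows, each a list of 7 numbers: the finger opening in m, from 0 to 0.087, then the shift along the tool's x, y, z in m, then the turn, a rotation vector about the tool's x, y, z in degrees. A call has 1 to 12 rows; each row shifts and turns the commanded pose from where the row before left it, along the tool's axes as they then stand; what a row does not reach is not made up. A row lasts 1/8 s, in which the tool goes at most 62.5 mm and 10.7 degrees, less where a joint would pass 70% of its speed; a pose out of reach is approached as far as the arm can. A call is refused whole if a number of a shift passes 0.0625 or a number of a turn 10.7, either way. A call with a gripper value outside its range is refused whole. The fingers move at their own pace and stop on an object; FORCE is the grip in N (left out, the last holds). Time passes only in rows, so rows that do not move let the fingers close. It gives the time, the measured TCP pose, the force, the opening and the grip force at its end, in the units of the state.
- ctrl.get_state(): the state, without advancing time (a new reading comes with each control period).
- ctrl.get_image(name): name is "scene" or "top"; returns (picture, depth): 480x640x3 uint8, blue, green, red; 480x640 float32, m along the optical axis (not along the pixel's ray), 0 where there is no reading.
- ctrl.camera_info(name): a dict with "intrinsics" (3x3 intrinsics, pixels), "R" (3x3) and "t" (3): a world point X has camera coordinates R X + t. Camera axes: x right, y down, z forward; pixel columns grow to the right and rows downward; lengths in m; the calibration is good to about 2 mm. A picture is of the moment at which its call begins. camera_info takes no time and is no camera call.
- ctrl.close_job(): hands the job in; it is judged then, once.
The state is a dict: "time": time; "joint_positions": joint angles; "qd": joint speeds; "joint_torque": joint torques, N m; "position": TCP position; "tool_rot": TCP orientation; "ft_force": force on the tool from outside, world axes, zero at the start; "torque": the same for the moment, N m; "grip_width": opening from 0.0 (shut) to 1.0 (fully open); "grip_force": force on a finger pad.
Only numpy, scipy, OpenCV 4.12 (cv2) and the standard library are available. Lean on these libraries where they do the work, as an engineer would, in place of code of your own. Each camera call takes 0.05 s, during which the arm holds its last target. There are 200 camera calls.

TASK

On the spindle marking-out jig, take the blue sled by its black fin, slide it all the way home until you feel it meet the orange stop, then slide it back out until you feel its ball click into the first of the two hidden notches in the rail, counted from the orange stop. Finish while still gripping the fin, with the sled held still and seated in that first notch so that the line can be struck. Leave everything else on the bench as it is.

Things in the scene. Friction and masses are not known exactly. Their poses are not given: they have to be found in the camera images.
- jig: marking-out jig, fixed: plywood board 220 x 440 x 18 mm. Origin under the board's centre, on the table; x across the board away from the robot, y along the rail from the orange to the black stop. Aluminium rail 30 mm wide along y at x = -30 mm, top 44 mm above the table; a turned spindle parallel to it at x = +80 mm, its top 80 mm up. Its place varies, and its yaw up to 0.4 rad either way.
- sled: blue sled, 52 mm across the rail, 90 mm along it, top 69 mm above the table, about 1.5 N friction; it carries the upright black grip fin (16 mm thick across the rail, 32 mm long, 69 to 114 mm up, space beside it free above 72 mm). Origin at table level under the fin, axes as the jig's. Origin 45 mm along jig y from point home_stop = home; it starts 211 to 255 mm from it, beyond both notches.
- grip (a point): the point to grip: middle of the fin, 100 mm above the table
- pin (a joint): drop of the sled's sprung ball, m: about 0.0006 on the plain rail, about 0.005 seated in a notch, less on its 30 degree flanks. Pushing the sled out of a notch takes about 5 to 8 N; within about 5 mm of a notch's middle a let-go sled is pulled into it. The red button (12 mm wide, 30 mm from the fin's middle towards the black stop, top 12 mm above the sled) is the ball's pin and sinks with it.
- home_stop (a point): middle of the orange stop's face that the sled meets, 70 mm above the table. Inside the rail, out of sight, are two V notches, 60 mm apart: the ball seats in the first when the sled stands 45 to 85 mm out from touching this stop; where exactly differs each time.
- ferrule: brass ring, outer diameter 28, 16 high, standing on the board in front of the rail; origin under its centre (not to be disturbed; sizes in mm)
- sanding: cork sanding block 34 x 70 x 20, lying on the board between rail and spindle (the sled and its pointer pass clear of it); origin under its centre (not to be disturbed; sizes in mm)
- mallet: wooden mallet, 0.27 m long, 60 high, lying to the left of the jig; origin on the table under its neck (not to be disturbed; sizes in mm)
- gouge: turning gouge, 0.38 m long, wooden handle, 24 high, lying to the right of the jig; origin under the middle (not to be disturbed; sizes in mm)
- varnish: amber jar with black cap, diameter 66, 90 high, to the right; origin under its centre (not to be disturbed; sizes in mm)
- finial: small turned wooden finial, diameter 48, 90 high, standing to the left; origin under its centre (not to be disturbed; sizes in mm)
- brush: hand brush lying to the left near the robot; origin under its middle (not to be disturbed; sizes in mm)

How it is judged:
By the outcome, as a careful person would: the job done as asked, in the order asked, and still so for the second after the job is handed in, while the arm keeps its last pose, push and grip.
It also fails if it takes over 51 s, if anything falls off the work surface, if the arm or the gripper's body presses on something with over 40 N, if the wrist force passes 120 N, or if a joint passes its speed limit or range.

## Working session

There is one attempt and no reset: what is moved stays moved. The work goes in short steps, Python scripts to look and compute and a shell command to move; the robot and the scene stay as the last step left them, time stands still between calls to the robot, and variables do not carry over. Pictures are saved under pics/ and viewed, at most 10 in all, crops included, and the job is handed in when it is done.

```bash
mkdir -p pics
cat > h.py <<'E'
import numpy as np, cv2
from bench import ctrl
def cloud(name):
    im,d=ctrl.get_image(name); c=ctrl.camera_info(name)
    K,R,t=[np.array(c[k],float) for k in("intrinsics","R","t")]
    v,u=np.mgrid[:480,:640]
    P=np.stack([(u-K[0,2])/K[0,0]*d,(v-K[1,2])/K[1,1]*d,d],-1)
    return im,d,(P-t.ravel())@R
E
python3 - <<'E'
from h import *
for n in("scene","top"):
    im,d,W=cloud(n); cv2.imwrite(f"pics/{n}0.png",im); np.savez(f"{n}0.npz",im=im,d=d,W=W)
s=ctrl.get_state(); print({k:np.round(v,3) for k,v in s.items()})
E
```

```text
{'time': np.float64(0.1), 'joint_positions': array([ 1.141,  0.322, -0.07 ,  1.452,  0.023,  1.371, -0.057]), 'qd': array([ 0.   , -0.001, -0.001, -0.004, -0.   ,  0.   , -0.   ]), 'joint_torque': array([ 0.0000e+00, -4.9257e+01, -4.0600e-01, -3.1340e+01, -6.4000e-02,
        4.0000e-02,  0.0000e+00]), 'position': array([ 0.279, -0.587,  0.24 ]), 'tool_rot': array([-3.063e+00, -6.910e-01,  1.000e-03]), 'ft_force': array([-0.184,  0.454, -0.475]), 'torque': array([-0.057,  0.002,  0.002]), 'grip_force': np.float64(0.0), 'grip_width': np.float64(0.999)}
```

View pics/top0.png

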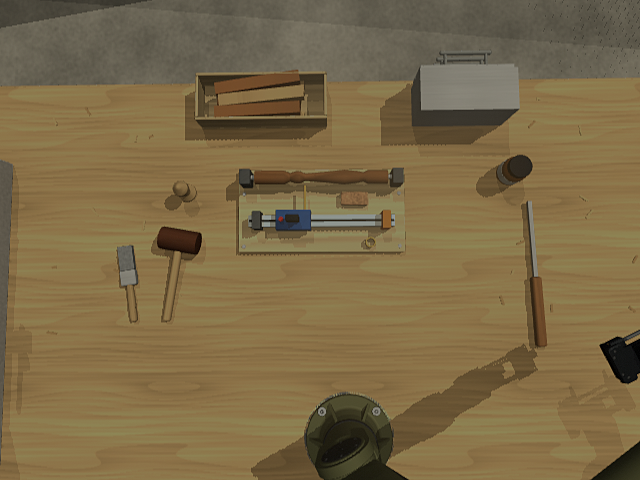

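View pics/scene0.png

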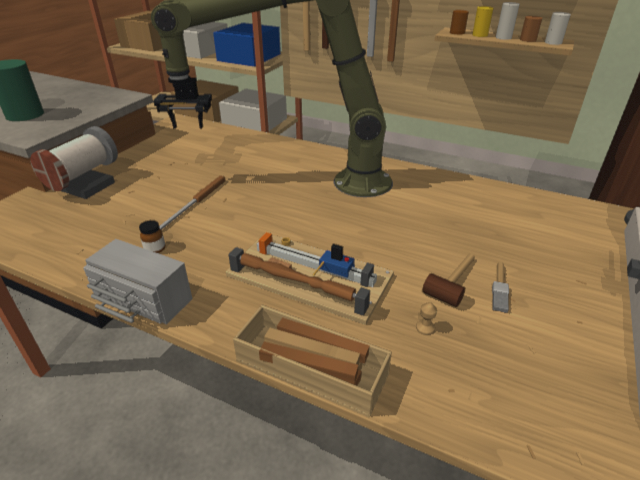

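The top view shows the blue sled at about (293,220) with its black fin at (292,218), the orange stop at (386,219), and the black rail stop at (256,220). The rail runs almost along image columns, so world -y is towards orange. The scene view agrees: fin at (337,252), orange stop at (265,243).

Run:
```python
from h import *
def rp(n,px,z):
    c=ctrl.camera_info(n);K,R,t=[np.array(c[k],float) for k in("intrinsics","R","t")]
    r=R.T@np.linalg.inv(K)@np.array([px[0],px[1],1.]); C=-R.T@t.ravel(); return C+r*(z-C[2])/r[2]
for n,roi in(("top",(235,160,410,256)),("scene",(222,228,395,320))):
    f=np.load(f"{n}0.npz");im,W=f["im"],f["W"];hsv=cv2.cvtColor(im,cv2.COLOR_BGR2HSV)
    H,S,V=[hsv[...,i].astype(int) for i in range(3)]
    R=np.zeros(H.shape,bool);x0,y0,x1,y1=roi;R[y0:y1,x0:x1]=1
    z=W[...,2]
    blue=R&(H>100)&(H<130)&(S>120)
    orange=R&(H>5)&(H<18)&(S>190)&(z>.05)&(z<.13)
    if n=="top": orange[:,:375]=0; orange[:205]=0
    else: orange[:,280:]=0
    ys,xs=np.nonzero(blue);bx=xs.min(),ys.min(),xs.max(),ys.max()
    box=np.zeros_like(R);box[bx[1]-12:bx[3]+3,bx[0]-3:bx[2]+3]=1
    fin=box&(V<60)&(z>.095)&(z<.13)
    alu=R&(S<60)&(V>110)&(abs(z-.044)<.006)
    for k,m in dict(bluetop=blue&(abs(z-.069)<.006),orange=orange,fin=fin,alu=alu).items():
        p=W[m]
        if len(p)<5: print(n,k,len(p));continue
        ys,xs=np.nonzero(m); (c,wh,a)=cv2.minAreaRect(p[:,:2].astype(np.float32)*1000)
        q=p-p.mean(0);d=np.linalg.svd(q[:,:2],full_matrices=False)[2][0]
        print(n,k,len(p),"mean",p.mean(0).round(4),"rect",np.round(c,1),np.round(wh,1),round(a,1),"min",p.min(0).round(3),"max",p.max(0).round(3),"axis",np.degrees(np.arctan2(d[1],d[0])).round(1),"px",xs.min(),xs.max(),ys.min(),ys.max())
    cr=im[y0:y1,x0:x1]; cv2.imwrite(f"pics/{n}c.png",cv2.resize(cr,None,fx=4,fy=4,interpolation=cv2.INTER_NEAREST))
```

```text
top bluetop 183 mean [0.5746 0.1441 0.0698] rect [561.7 135.9] [48.7 87.3] 0.3 min [0.537 0.092 0.065] max [0.586 0.18  0.075] axis -88.7 px 276 310 210 229
top orange 12 mean [ 0.5639 -0.1099  0.0714] rect [ 562.5 -109.9] [ 1.2 33.1] 88.6 min [ 0.546 -0.11   0.067] max [ 0.579 -0.109  0.077] axis 179.0 px 390 390 211 224
top fin 95 mean [0.5594 0.1364 0.1128] rect [559.6 136.6] [31.3 14.6] 89.6 min [0.552 0.121 0.098] max [0.567 0.152 0.119] axis -90.3 px 285 298 215 221
top alu 742 mean [0.5608 0.0314 0.045 ] rect [561.1  65.4] [378.8  28.1] 89.9 min [ 0.547 -0.124  0.039] max [0.575 0.255 0.05 ] axis -90.2 px 248 394 215 226
scene bluetop 252 mean [0.5736 0.1406 0.0681] rect [568.2 140.1] [86.9 49.7] 89.3 min [0.543 0.097 0.063] max [0.593 0.183 0.074] axis 88.2 px 320 352 251 268
scene orange 103 mean [ 0.5692 -0.0947  0.0642] rect [566.  -95.4] [21.9 43.6] 88.3 min [ 0.544 -0.107  0.05 ] max [ 0.588 -0.085  0.074] axis -4.7 px 259 270 233 245
scene fin 82 mean [0.5678 0.1402 0.1063] rect [567.4 139.6] [16.1 33.5] 0.7 min [0.559 0.123 0.095] max [0.575 0.156 0.116] axis 93.7 px 331 342 244 253
scene alu 451 mean [0.5658 0.0385 0.043 ] rect [561.9  66.6] [379.9  38.3] 89.6 min [ 0.543 -0.123  0.038] max [0.582 0.257 0.049] axis 89.6 px 257 376 242 280
```

View pics/topc.png

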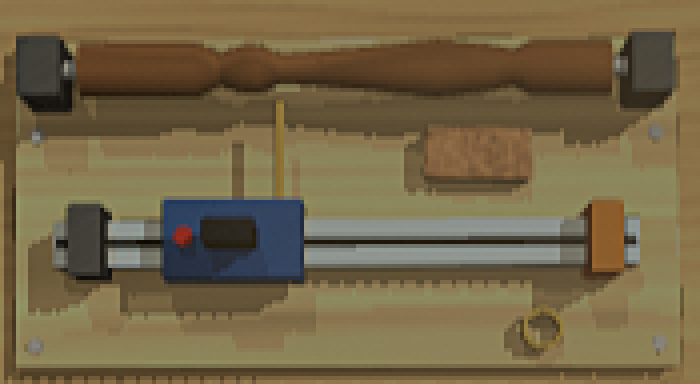

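The crop shows the fin (230,232), red pin (183,237), orange stop face (588,235), and the ferrule and cork clear of the rail. In world coordinates:
- **Fin:** about (0.562, 0.137), height 0.114, size 31x15 mm, which matches the stated fin.
- **Stop face:** y ≈ -0.085, so the sled is 222 mm out, within the stated range.
- **Yaw:** about 0.

I'll turn the tool first so it closes along world x.

```bash
python3 -m handwheel '[[0.087,0,0,0,0,0,-10],[0.087,0,0,0,0,0,-10],[0.087,0,0,0,0,0,-10],[0.087,0,0,0,0,0,-10],[0.087,0,0,0,0,0,-10],[0.087,0,0,0,0,0,-10],[0.087,0,0,0,0,0,-4.6],[0.087,0,0,0,0,0,0]]' 10
python3 - <<'E'
from h import *
from scipy.spatial.transform import Rotation as R
s=ctrl.get_state();print(R.from_rotvec(s["tool_rot"]).as_matrix().round(3),s["position"],s["joint_positions"])
E
```

```text
time: 1.1
position: [0.2789, -0.5869, 0.2407]
tool_rot: [-2.221, -2.22, -0.001]
ft_force: [0.1, 0.2, -0.1]
grip_width: 1.002
grip_force: 0.0
[[ 0.001  1.    -0.   ]
 [ 1.    -0.001  0.001]
 [ 0.001 -0.    -1.   ]] [ 0.27886423 -0.58685039  0.24067193] [ 1.25614449  0.32977718 -0.2175101   1.44627093  0.07117661  1.37426703
  1.03548793]
```

Tool x is now world y, and tool y is world x.

```bash
python3 -m handwheel '[[0.087,0.055,0.0215,0,0,0,0],[0.087,0.055,0.0215,0,0,0,0],[0.087,0.055,0.0215,0,0,0,0],[0.087,0.055,0.0215,0,0,0,0],[0.087,0.055,0.0215,0,0,0,0],[0.087,0.055,0.0215,0,0,0,0],[0.087,0.055,0.0215,0,0,0,0],[0.087,0.055,0.0215,0,0,0,0],[0.087,0.055,0.0215,0,0,0,0],[0.087,0.055,0.0215,0,0,0,0],[0.087,0.055,0.0215,0,0,0,0],[0.087,0.055,0.0215,0,0,0,0]]'; python3 -m handwheel '[[0.087,0.032,0.0125,0,0,0,0],[0.087,0.032,0.0125,0,0,0,0],[0.087,0,0,0,0,0,0],[0.087,0,0,0,0,0,0]]'
```

```text
time: 2.6
position: [0.5372, 0.0745, 0.2414]
tool_rot: [2.223, 2.218, -0.0]
ft_force: [-0.0, 0.1, 0.0]
grip_width: 1.0
grip_force: 0.0
time: 3.1
position: [0.5615, 0.1362, 0.2408]
tool_rot: [2.222, 2.221, -0.002]
ft_force: [0.3, -0.9, -0.3]
grip_width: 1.001
grip_force: 0.0
```

```bash
python3 -m handwheel '[[0.087,0,0,0.03,0,0,0],[0.087,0,0,0.03,0,0,0],[0.087,0,0,0.03,0,0,0],[0.087,0,0,0.025,0,0,0],[0.087,0,0,0.015,0,0,0],[0.087,0,0,0.01,0,0,0],[0.087,0,0,0,0,0,0]]' 5;  python3 - <<'E'
from h import *
for n,(x0,y0,x1,y1) in(("top",(235,160,410,256)),("scene",(240,190,400,310))):
    im=ctrl.get_image(n)[0][y0:y1,x0:x1];cv2.imwrite(f"pics/{n}1.png",cv2.resize(im,None,fx=4,fy=4))
E
```

```text
time: 3.98
position: [0.5616, 0.1366, 0.1011]
tool_rot: [-2.222, -2.221, 0.001]
ft_force: [0.6, 0.1, 0.5]
grip_width: 0.997
grip_force: 0.0
```

View pics/scene1.png

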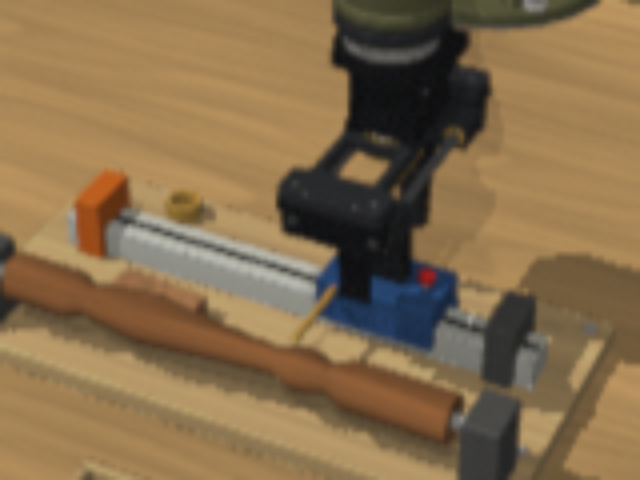

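The picture shows the fingers straddling the fin at about (375,260) with the red pin clear at (428,276). I'll close gently.

```bash
python3 -m handwheel '[[0.03,0,0,0,0,0,0],[0.03,0,0,0,0,0,0],[0.03,0,0,0,0,0,0],[0.01,0,0,0,0,0,0],[0.01,0,0,0,0,0,0],[0.01,0,0,0,0,0,0],[0.01,0,0,0,0,0,0]]' 5; python3 -m handwheel '[[0,0,0,0,0,0,0],[0,0,0,0,0,0,0],[0,0,0,0,0,0,0]]' 25
```

```text
time: 4.95
position: [0.5617, 0.1371, 0.1012]
tool_rot: [2.221, 2.222, -0.0]
ft_force: [-0.5, 0.3, -0.8]
grip_width: 0.287
grip_force: 0.0
time: 5.32
position: [0.5611, 0.1371, 0.1012]
tool_rot: [-2.221, -2.221, 0.002]
ft_force: [-3.8, -0.1, 2.0]
grip_width: 0.182
grip_force: 25.0
```

```bash
python3 -m handwheel '[[0,-0.005,-0.0005,0,0,0,0],[0,-0.01,0,0,0,0,0],[0,-0.01,0,0,0,0,0],[0,-0.01,0,0,0,0,0]]'; python3 -m handwheel '[[0,-0.012,0,0,0,0,0],[0,-0.012,0,0,0,0,0],[0,-0.012,0,0,0,0,0],[0,-0.012,0,0,0,0,0],[0,-0.012,0,0,0,0,0],[0,-0.012,0,0,0,0,0],[0,-0.012,0,0,0,0,0],[0,-0.012,0,0,0,0,0],[0,-0.012,0,0,0,0,0],[0,-0.012,0,0,0,0,0]]'; python3 -m handwheel '[[0,0,0,0,0,0,0]]'
```

```text
time: 5.82
position: [0.561, 0.1015, 0.1012]
tool_rot: [-2.221, -2.222, 0.0]
ft_force: [-1.8, 4.8, -0.7]
grip_width: 0.185
grip_force: 25.0
time: 7.08
position: [0.5606, -0.0182, 0.1011]
tool_rot: [-2.22, -2.221, 0.001]
ft_force: [-2.2, 3.8, 0.2]
grip_width: 0.184
grip_force: 25.0
time: 7.2
position: [0.5606, -0.0212, 0.1012]
tool_rot: [2.223, 2.218, -0.005]
ft_force: [-4.7, -3.0, 2.8]
grip_width: 0.179
grip_force: 25.0
```

```bash
python3 -m handwheel '[[0,-0.004,-0.0005,0,0,0,0],[0,-0.004,0,0,0,0,0],[0,-0.004,0,0,0,0,0]]'; for i in 1 2; do :; done; python3 -m handwheel '[[0,-0.003,0,0,0,0,0]]'; python3 -m handwheel '[[0,-0.002,0,0,0,0,0]]'; python3 -m handwheel '[[0,-0.002,0,0,0,0,0]]'
```

```text
time: 7.58
position: [0.5606, -0.0296, 0.1012]
tool_rot: [-2.22, -2.222, 0.0]
ft_force: [-3.0, 3.4, 0.4]
grip_width: 0.181
grip_force: 25.0
time: 7.7
position: [0.5605, -0.033, 0.1012]
tool_rot: [-2.22, -2.222, 0.001]
ft_force: [-3.7, 3.3, 1.5]
grip_width: 0.182
grip_force: 25.0
time: 7.82
position: [0.5605, -0.0352, 0.1012]
tool_rot: [-2.221, -2.222, 0.001]
ft_force: [-4.1, 4.3, 2.0]
grip_width: 0.179
grip_force: 25.0
time: 7.95
position: [0.5605, -0.037, 0.1012]
tool_rot: [-2.221, -2.222, 0.001]
ft_force: [-4.4, 3.2, 2.3]
grip_width: 0.183
grip_force: 25.0
```

```bash
python3 -m handwheel '[[0,-0.002,0,0,0,0,0]]'; python3 -m handwheel '[[0,-0.002,0,0,0,0,0]]'; python3 -m handwheel '[[0,-0.0015,0,0,0,0,0]]'; python3 -m handwheel '[[0,-0.001,0,0,0,0,0]]'
```

```text
time: 8.07
position: [0.5605, -0.039, 0.1012]
tool_rot: [-2.221, -2.222, 0.001]
ft_force: [-3.6, 2.2, 1.5]
grip_width: 0.181
grip_force: 25.0
time: 8.2
position: [0.5605, -0.0411, 0.1011]
tool_rot: [-2.221, -2.222, 0.001]
ft_force: [-4.4, 2.4, 2.2]
grip_width: 0.18
grip_force: 25.0
time: 8.32
position: [0.5605, -0.0426, 0.1012]
tool_rot: [-2.221, -2.222, 0.001]
ft_force: [-4.2, 1.4, 1.3]
grip_width: 0.18
grip_force: 25.0
time: 8.45
position: [0.5605, -0.0437, 0.1011]
tool_rot: [-2.221, -2.222, 0.001]
ft_force: [-3.9, 2.1, 1.8]
grip_width: 0.178
grip_force: 25.0
```

```bash
python3 -m handwheel '[[0,-0.001,0,0,0,0,0]]'|sed -n '2p;4p'; python3 -m handwheel '[[0,-0.001,0,0,0,0,0]]'|sed -n '2p;4p'; python3 -m handwheel '[[0,-0.001,0,0,0,0,0]]'|sed -n '2p;4p';  python3 -m handwheel '[[0,-0.001,0,0,0,0,0]]'|sed -n '2p;4p'
```

```text
position: [0.5605, -0.0447, 0.1011]
ft_force: [-3.9, 2.4, 0.7]
position: [0.5605, -0.045, 0.1012]
ft_force: [-4.8, 4.5, 2.0]
position: [0.5605, -0.0451, 0.1011]
ft_force: [-4.1, 6.0, 1.1]
position: [0.5605, -0.0451, 0.1011]
ft_force: [-5.1, 7.9, 1.0]
```

The TCP has stopped at y = -0.0451 with force building, which is contact. I'll press a little more and check by picture.

```bash
python3 -m handwheel '[[0,-0.002,0,0,0,0,0],[0,-0.001,0,0,0,0,0],[0,0,0,0,0,0,0]]'
python3 - <<'E'
from h import *
for n,(x0,y0,x1,y1) in(("scene",(230,190,390,310)),):
    im=ctrl.get_image(n)[0][y0:y1,x0:x1];cv2.imwrite(f"pics/{n}2.png",cv2.resize(im,None,fx=4,fy=4))
E
```

```text
time: 9.32
position: [0.5605, -0.0452, 0.1011]
tool_rot: [-2.214, -2.222, -0.006]
ft_force: [-3.1, 10.9, 1.7]
grip_width: 0.181
grip_force: 25.0
```

View pics/scene2.png

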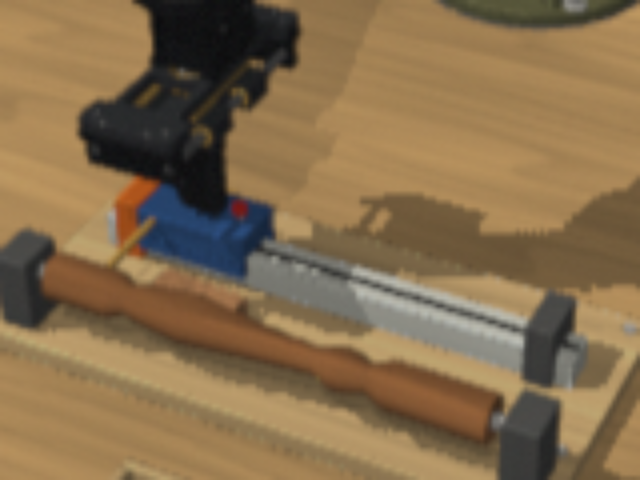

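The picture shows the sled against the orange stop at (140,215) with no gap. Now back out to just short of the first possible notch position (45 mm out).

```bash
python3 -m handwheel '[[0,0.005,0,0,0,0,0],[0,0.01,0,0,0,0,0],[0,0.01,0,0,0,0,0],[0,0.01,0,0,0,0,0],[0,0.008,0,0,0,0,0],[0,0,0,0,0,0,0]]'|sed -n '1,2p;4p'; for s in 1; do python3 -m handwheel '[[0,0.0015,0,0,0,0,0]]'|sed -n '2p;4p'; done; python3 -m handwheel '[[0,0.0015,0,0,0,0,0]]'|sed -n '2p;4p'; python3 -m handwheel '[[0,0.0015,0,0,0,0,0]]'|sed -n '2p;4p'; python3 -m handwheel '[[0,0.0015,0,0,0,0,0]]'|sed -n '2p;4p'; python3 -m handwheel '[[0,0.0015,0,0,0,0,0]]'|sed -n '2p;4p'
```

```text
time: 10.12
position: [0.5606, -0.0086, 0.1012]
ft_force: [-4.7, -0.2, 1.8]
position: [0.5607, -0.0077, 0.1012]
ft_force: [-4.3, -2.7, 2.0]
position: [0.5607, -0.0063, 0.1012]
ft_force: [-5.3, -2.1, 1.7]
position: [0.5607, -0.0048, 0.1012]
ft_force: [-4.6, -1.7, 2.1]
position: [0.5607, -0.0032, 0.1012]
ft_force: [-5.1, -2.4, 1.8]
position: [0.5607, -0.0017, 0.1012]
ft_force: [-4.6, -2.3, 1.4]
```

```bash
python3 -m handwheel '[[0,0.0015,0,0,0,0,0]]'|sed -n '2p;4p'; python3 -m handwheel '[[0,0.0015,0,0,0,0,0]]'|sed -n '2p;4p'; python3 -m handwheel '[[0,0.0015,0,0,0,0,0]]'|sed -n '2p;4p'; python3 -m handwheel '[[0,0.0015,0,0,0,0,0]]'|sed -n '2p;4p'
```

```text
position: [0.5607, -0.0002, 0.1012]
ft_force: [-5.3, -2.8, 2.8]
position: [0.5607, 0.0013, 0.1011]
ft_force: [-4.0, -2.0, 1.7]
position: [0.5607, 0.0028, 0.1011]
ft_force: [-3.9, -1.8, 1.5]
position: [0.5607, 0.0043, 0.1012]
ft_force: [-4.5, -1.8, 1.9]
```

```bash
python3 -m handwheel '[[0,0.0015,0,0,0,0,0]]'|sed -n '2p;4p'; python3 -m handwheel '[[0,0.0015,0,0,0,0,0]]'|sed -n '2p;4p'; python3 -m handwheel '[[0,0.0015,0,0,0,0,0]]'|sed -n '2p;4p'; python3 -m handwheel '[[0,0.0015,0,0,0,0,0]]'|sed -n '2p;4p'
```

```text
position: [0.5607, 0.0058, 0.1012]
ft_force: [-5.2, -2.7, 3.0]
position: [0.5607, 0.0073, 0.1011]
ft_force: [-5.1, -2.0, 1.4]
position: [0.5607, 0.009, 0.1011]
ft_force: [-4.8, -1.8, 2.2]
position: [0.5607, 0.0114, 0.1012]
ft_force: [-5.8, -0.5, 1.8]
```

The position jumped ahead and the drag dropped, so the ball may be starting into a notch. Smaller steps now.

```bash
python3 -m handwheel '[[0,0.001,0,0,0,0,0]]'|sed -n '2p;4p'; python3 -m handwheel '[[0,0.001,0,0,0,0,0]]'|sed -n '2p;4p'; python3 -m handwheel '[[0,0.001,0,0,0,0,0]]'|sed -n '1,2p;4p'
```

```text
position: [0.5607, 0.0139, 0.1012]
ft_force: [-3.8, 1.8, 1.6]
position: [0.5607, 0.0157, 0.1012]
ft_force: [-4.2, 3.1, 0.2]
time: 12.12
position: [0.5607, 0.0168, 0.1012]
ft_force: [-3.6, 3.3, 1.6]
```

```bash
python3 -m handwheel '[[0,0.001,0,0,0,0,0]]'|sed -n '2p;4p'; python3 -m handwheel '[[0,0.001,0,0,0,0,0]]'|sed -n '2p;4p'; python3 -m handwheel '[[0,0.001,0,0,0,0,0]]'|sed -n '2p;4p'; python3 -m handwheel '[[0,0.001,0,0,0,0,0]]'|sed -n '1,2p;4p'
```

```text
position: [0.5607, 0.0174, 0.1012]
ft_force: [-4.3, 2.4, -0.3]
position: [0.5607, 0.0178, 0.1012]
ft_force: [-4.2, 3.2, 0.5]
position: [0.5607, 0.0184, 0.1012]
ft_force: [-3.6, 1.8, 0.6]
time: 12.62
position: [0.5607, 0.0191, 0.1012]
ft_force: [-4.8, 1.9, -0.4]
```

```bash
python3 -m handwheel '[[0,0.001,0,0,0,0,0]]'|sed -n '2p;4p'; python3 -m handwheel '[[0,0.001,0,0,0,0,0]]'|sed -n '2p;4p'; python3 -m handwheel '[[0,0.001,0,0,0,0,0]]'|sed -n '1,2p;4p'
```

```text
position: [0.5607, 0.0199, 0.1012]
ft_force: [-3.9, 1.6, -0.2]
position: [0.5607, 0.02, 0.1012]
ft_force: [-3.6, 0.2, 0.1]
time: 13.0
position: [0.5607, 0.0203, 0.1011]
ft_force: [-4.3, -2.5, 0.5]
```

```bash
python3 -m handwheel '[[0,0.001,0,0,0,0,0]]'|sed -n '2p;4p'; python3 -m handwheel '[[0,0,0,0,0,0,0]]'|sed -n '2p;4p'
```

```text
position: [0.5607, 0.0205, 0.1012]
ft_force: [-5.1, -5.2, 0.4]
position: [0.5607, 0.0205, 0.1012]
ft_force: [-4.2, -3.2, 0.5]
```

The sled is caught at y ≈ 0.0202, about 65 mm from home, and resists in both directions. I'll take off the push, then check the red pin's height.

```bash
python3 -m handwheel '[[0,-0.001,0,0,0,0,0],[0,-0.0007,0,0,0,0,0],[0,0,0,0,0,0,0],[0,0,0,0,0,0,0]]'
python3 - <<'E'
from h import *
for n,(x0,y0,x1,y1) in(("scene",(250,210,370,300)),("top",(280,170,400,260))):
    im,d,W=cloud(n)
    hsv=cv2.cvtColor(im,cv2.COLOR_BGR2HSV).astype(int);H,S,V=hsv[...,0],hsv[...,1],hsv[...,2]
    f=np.load(n+"0.npz")
    for im2,W2,tag in((f["im"],f["W"],"before"),(im,W,"now")):
        h=cv2.cvtColor(im2,cv2.COLOR_BGR2HSV).astype(int)
        m=((h[...,0]<4)|(h[...,0]>174))&(h[...,1]>170)&(h[...,2]>80)&(W2[...,2]>.06)&(W2[...,2]<.1)&(abs(W2[...,0]-.56)<.03)&(W2[...,1]<.25)&(W2[...,1]>-.1)
        p=W2[m]; print(n,tag,len(p),p.mean(0).round(4) if len(p) else '',np.percentile(p[:,2],90).round(4) if len(p) else '')
    cv2.imwrite(f"pics/{n}3.png",cv2.resize(im[y0:y1,x0:x1],None,fx=5,fy=5))
print(ctrl.get_state()["ft_force"].round(1),ctrl.get_state()["position"].round(4))
E
```

```text
time: 13.75
position: [0.5607, 0.0204, 0.1012]
tool_rot: [2.221, 2.221, -0.002]
ft_force: [-3.9, -2.6, 1.3]
grip_width: 0.182
grip_force: 25.0
scene before 11 [0.5653 0.1696 0.0785] 0.08
scene now 9 [0.566  0.0526 0.0743] 0.0768
top before 7 [0.5618 0.1675 0.0831] 0.0849
top now 0  
[-5.4 -2.9  0.4] [0.5608 0.0204 0.1012]
```

View pics/scene3.png

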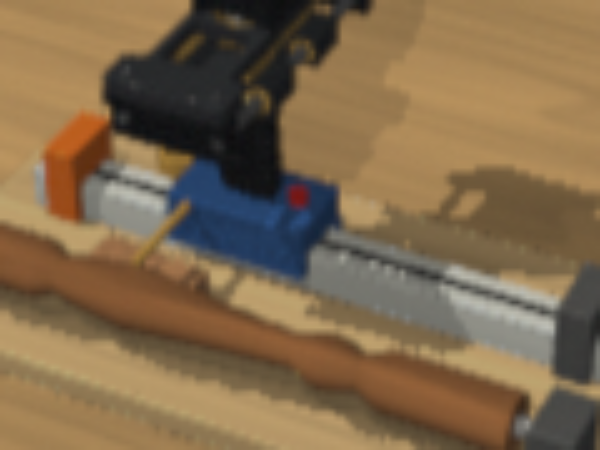

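The picture shows the sled off the stop with the red pin sunk at (298,196). Its measured height is about 4 mm lower than at the start, so the ball is seated. About 2.6 N of push is left; I'll ease that off.

```bash
python3 -m handwheel '[[0,-0.001,0,0,0,0,0],[0,0,0,0,0,0,0]]'|sed -n '2p;4p'; python3 -m handwheel '[[0,0,0,0,0,0,0],[0,0,0,0,0,0,0],[0,0,0,0,0,0,0]]'
```

```text
position: [0.5607, 0.0204, 0.1012]
ft_force: [-3.0, -1.0, 0.0]
time: 14.48
position: [0.5607, 0.0204, 0.1012]
tool_rot: [-2.221, -2.222, 0.0]
ft_force: [-5.1, -1.5, -0.4]
grip_width: 0.182
grip_force: 25.0
```

```bash
python3 -m handwheel '[[0,-0.0006,0,0,0,0,0],[0,0,0,0,0,0,0],[0,0,0,0,0,0,0]]'; python3 -c "from bench import ctrl; print(ctrl.close_job())"
```

```text
time: 14.85
position: [0.5607, 0.0202, 0.1012]
tool_rot: [-2.22, -2.222, -0.001]
ft_force: [-4.1, 0.8, -3.0]
grip_width: 0.183
grip_force: 25.0
the job is handed in; nothing more can be done
None
```

The sled was slid home until it met the orange stop, then back out about 65 mm to the first notch, and the job was handed in at 14.9 s with the fin still gripped and the sled still; the ball's red pin measured about 4 mm lower than at the start, so it is seated.

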